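# Pack the bamboo carver's desk set

### The arm

A 7-joint arm with a two-finger parallel gripper is mounted at the origin on the work surface. World frame = base frame: x ahead of the robot, y to its left, z up, the work surface at z = 0. Lengths are in m, angles in rad, forces in N, time in s.
With the tool pointing down it reaches from about 0.35 to 0.9 m from the base axis. Payload 19.9 kg.
Tool frame: the origin (TCP) lies between the finger pads; the fingertips stand 19 mm ahead of it and the grasp point (between the pads) is the TCP; z points along the fingers, y is the line along which they close (so a half turn about z gives the same grasp; the last joint's range is limited). The gripper opens to 94 mm and grips with 3 to 60 N. Pads are 16 mm wide; open, the fingers measure 119 mm over their backs; the gripper's body (75 mm by 177 mm) begins 78 mm behind the grasp point.
Start: joints at [-1.373, 0.417, -0.01, 1.614, 0.005, 1.111, -0.053], TCP at [0.148, 0.607, 0.224] pointing down, gripper open.
Joint ranges: [-2.81, 2.81], [-0.39, 2.02], [-1.27, 1.25], [0.06, 2.57], [-1.19, 4.33], [0.19, 2], [-2.82, 2.82]. Speed limits (rad/s): [1.89, 1.89, 2.39, 2.39, 3.01, 3.01, 3.01].

### API

Orientations are given as a 3x3 rotation matrix whose columns are the frame's x, y, z axes.
In Python, from rig import robot gives the robot as it stands. Calls block until the motion is done:
- robot.move_ptp(position, orientation): joint-space move of the TCP to a pose.
- robot.move_linear(position, velocity=0.15, frame=None, threshold=None): straight line of the TCP; frame=None keeps the orientation; velocity is the mean speed in m/s. With threshold (N) it stops when the force on the tool has changed by that much, and returns True; else False.
- robot.goto_joints(angles): joint-space move.
- robot.gripper_to(opening): finger opening in m; the grip force is fixed at half the most; returns when the fingers have stopped.
- robot.pause(seconds).
- robot.ik(position, orientation): joint angles nearest the present ones, or None.
- robot.get_state(): the state.
- robot.grab_frame(name): name is "scene" or "top"; returns the picture (480x640x3 uint8, red, green, blue); there is no depth.
- robot.camera_info(name): a dict with "fx", "fy", "cx", "cy" (pixels), "dist" ([k1, k2, p1, p2, k3] as OpenCV has them; the pictures are not rectified), "rvec" (rotation vector, rad) and "tvec" (3), from world to camera coordinates, as OpenCV has them. Camera axes: x right, y down, z forward; pixel columns grow to the right and rows downward; lengths in m; the calibration is good to about 2 mm. A picture is of the moment at which its call begins. camera_info takes no time and is no camera call.
A pose or a line that the arm cannot do raises robot.PlanningError and nothing moves.
- robot.sign_off(): hands the job in; it is judged then, once.
The state is a dict: "time": time; "qpos": joint angles; "joint_vel": joint speeds; "effort": joint torques, N m; "ee_pos": TCP position; "tool_rot": TCP orientation; "force": force on the tool from outside, world axes, zero at the start; "moment": the same for the moment, N m; "opening": finger opening in m; "grasp_force": force on a finger pad.
Only numpy, scipy, OpenCV 4.12 (cv2) and the standard library are available. Lean on these libraries where they do the work, as an engineer would, in place of code of your own. Each camera call takes 0.05 s, during which the arm holds its last target. There are 200 camera calls.

### The job

Pack the customer's desk set into the red gift case: the four finished pieces, black with gold carving, each lying or standing flat on the yellow floor of the bay made for it (arched wrist rest in the wide bay, bar paperweight in the narrow one, brush pot upright in the round one, seal box lid up in the square one). Set them down without dropping them, and leave the two pale, unfinished look-alikes where they are on the bench.

Things in the scene. Friction and masses are not known exactly. Their poses are not given: they have to be found in the camera images.
- wrist_rest: finished wrist rest: arched half-culm of bamboo, black lacquer with gold carving on its top; 140 long (its x) x 58 wide (its y) x 24 mm high, lies arch up; the lowest 11 mm of its long sides are upright, above that they curve in. Origin: centre of the underside. Belongs in the wide bay. About 0.12 kg
- paperweight: finished ruler-shaped paperweight: black bar with gold carving on top; 140 long (x) x 26 wide (y) x 18 mm high. Origin: centre of the underside. Belongs in the narrow bay. About 0.16 kg
- brush_pot: finished brush pot: upright black open cylinder with gold carving round its side; 60 mm diameter, 100 mm high, wall 5 mm. Origin: centre of the underside. Belongs in the round bay. About 0.14 kg
- seal_box: finished seal box: closed black box, gold line round the lid joint and a gold ring on top; 42 x 42 x 38 mm high, sides along its x and y (the lid does not come off). Origin: centre of the underside. Belongs in the square bay. About 0.08 kg
- pale_rest: unfinished wrist rest in raw pale bamboo, no carving, same shape and size as the black one (140 x 58 x 24 mm). Stays on the bench. Origin: centre of the underside
- pale_pot: unfinished brush pot in raw pale bamboo, no carving, same shape and size as the black one (60 mm diameter, 100 mm high). Stays on the bench. Origin: centre of the underside
- bay_wide: long wide bay, yellow floor in a brown block, fixed with the other bays in a low red case (272 x 228 mm, rim 22 mm over the table): recess 158 (x) x 76 mm (y), 10 deep, block 170 x 108 x 14. Long sides and rim are cut away over the middle 60 mm for fingers. Origin: centre of the block's underside, 4 mm over the table; recess floor 4 mm above the origin, walls up to 14 mm
- bay_narrow: long narrow bay, yellow floor in a brown block, beside the wide one (either way round): recess 158 (x) x 44 mm (y), 10 deep, in a 170 x 108 x 14 mm block; long sides and rim cut away over the middle 60 mm for fingers. Origin: centre of the block's underside, 4 mm over the table; recess floor 4 mm above the origin, walls up to 14 mm
- bay_round: round bay, yellow floor in a brown block, at one end of the case: recess 80 mm in diameter, 10 deep, in a block of 90 (x) x 108 (y) x 14 mm. Origin: centre of the block's underside, 4 mm over the table; recess floor 4 mm above the origin, walls up to 14 mm
- bay_square: square bay, yellow floor in a brown block, next to the round one (either way round): recess 60 x 60 mm with sides along its x and y, 10 deep, in a block of 90 (x) x 108 (y) x 14 mm. Origin: centre of the block's underside, 4 mm over the table; recess floor 4 mm above the origin, walls up to 14 mm
There are look-alikes about, which are no part of the job. Of the things that look like the brush_pot, the larger one is meant.

How it is judged:
At the end, for the whole second after the job is handed in: Each black piece rests on its own bay's floor (underside under 8 mm above the bay's origin), upright to 0.1 rad, centre within 15 mm of the bay's, the long ones along it to 0.22 rad, all at rest; the pale rest and pot within 30 mm of their starts, not tipped over 0.3 rad (z of wrist_rest in the frame of bay_wide between 0.001 and 0.008 m and horizontal distance between wrist_rest and bay_wide below 0.015 m and angle between each of wrist_rest, paperweight, brush_pot, seal_box's own z axis and vertical below 0.1 rad and linear speed of each of wrist_rest, paperweight, brush_pot, seal_box below 0.02 m/s and angle between the x axis of wrist_rest and the x axis of bay_wide, either way round below 0.22 rad and z of paperweight in the frame of bay_narrow between 0.001 and 0.008 m and horizontal distance between paperweight and bay_narrow below 0.015 m and angle between the x axis of paperweight and the x axis of bay_narrow, either way round below 0.22 rad and z of brush_pot in the frame of bay_round between 0.001 and 0.008 m and horizontal distance between brush_pot and bay_round below 0.015 m and z of seal_box in the frame of bay_square between 0.001 and 0.008 m and horizontal distance between seal_box and bay_square below 0.015 m and distance of each of pale_rest, pale_pot from where it was at the start of the episode below 0.03 m and angle between each of pale_rest, pale_pot's own z axis and vertical below 0.3 rad); the robot touches nothing.
It fails at once if the pale wrist rest is shifted by more than 30 mm or tipped (not (distance of pale_rest from where it was at the start of the episode below 0.03 m and angle between pale_rest's own z axis and vertical below 0.3 rad)).
It fails at once if the pale brush pot is shifted by more than 30 mm or tipped (not (distance of pale_pot from where it was at the start of the episode below 0.03 m and angle between pale_pot's own z axis and vertical below 0.3 rad)).
It fails at once if a black piece is dropped (falls free faster than 0.8 m/s, about 3 cm) ((linear speed of wrist_rest above 0.8 m/s and contact force between the fingers and wrist_rest below 0.05 N) or (linear speed of paperweight above 0.8 m/s and contact force between the fingers and paperweight below 0.05 N) or (linear speed of brush_pot above 0.8 m/s and contact force between the fingers and brush_pot below 0.05 N) or (linear speed of seal_box above 0.8 m/s and contact force between the fingers and seal_box below 0.05 N)).
It also fails if it takes over 128 s, if anything falls off the work surface, if the arm or the gripper's body presses on something with over 40 N, if the wrist force passes 120 N, or if a joint passes its speed limit or range.

## Working session

There is one attempt and no reset: what is moved stays moved. The work goes in short steps, each a Python script; the robot and the scene stay as the last script left them, time stands still between calls to the robot, and variables do not carry over. Pictures are saved under pics/ and viewed, at most 14 in all, crops included, and the job is handed in when it is done.

```bash
ls; mkdir -p pics; python3 - <<'E'
from rig import robot
import cv2
for n in ("top","scene"):
    f=robot.grab_frame(n); cv2.imwrite(f"pics/{n}0.png",f[:,:,::-1]); c=robot.camera_info(n); print(n,c)
    R=cv2.Rodrigues(c["rvec"].__array__() if hasattr(c["rvec"],'__array__') else __import__('numpy').array(c["rvec"],float))[0]
    print("pos",-R.T@c["tvec"], "fwd",R[2])
E
```

```text
pics
top {'fx': 464.661224612687, 'fy': 464.661224612687, 'cx': 330.1689639633326, 'cy': 240.7961777541125, 'dist': array([-0.05407975,  0.        ,  0.        ,  0.        ,  0.        ]), 'rvec': array([ 2.1860771 , -2.1772071 ,  0.05755282]), 'tvec': array([0.01245297, 0.52379751, 1.28922438])}
pos [ 0.43788638 -0.00262591  1.32093415] fwd [ 0.06571222  0.01317089 -0.99775169]
scene {'fx': 615.7073964805943, 'fy': 615.7073964805943, 'cx': 324.5682299141536, 'cy': 233.63168040253325, 'dist': array([0.02931994, 0.        , 0.        , 0.        , 0.        ]), 'rvec': array([ 2.26221802,  1.36465506, -0.40279551]), 'tvec': array([-0.2293332 , -0.36361956,  1.70413235])}
pos [ 1.18368046 -0.34579946  1.25227923] fwd [-0.472235    0.23708039 -0.84899175]
```

View pics/top0.png

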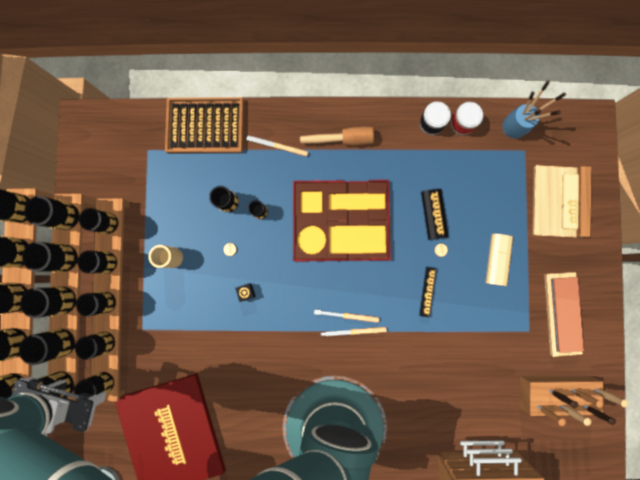

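View pics/scene0.png

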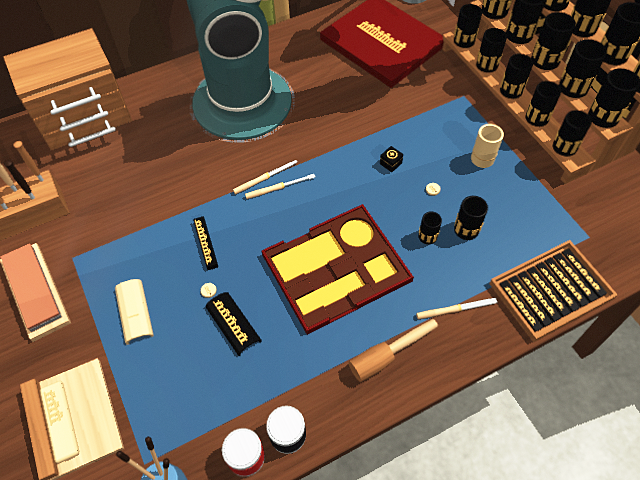

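Top view candidates:
- **Brush pot:** black pots at (223,197), the larger, and (258,209), a small decoy. There are more on the rack at the left, and the pale pot is at (163,257).
- **Wrist rest:** black one at (435,213). The pale one is at (499,260), and there are further bars in the tray at (205,125).
- **Paperweight:** bar at (429,291).
- **Seal box:** (246,293).

The case is at (342,221), with its round and square bays on the left (+y) side. The wide bay is nearer the robot.

```bash
cat > h.py <<'E'
import numpy as np, cv2
from rig import robot
def cam(n):
    c=robot.camera_info(n); K=np.array([[c["fx"],0,c["cx"]],[0,c["fy"],c["cy"]],[0,0,1]])
    return K,np.array(c["dist"]),np.array(c["rvec"]),np.array(c["tvec"])
def unproj(n,uv,z):
    K,d,r,t=cam(n); R=cv2.Rodrigues(r)[0]
    p=cv2.undistortPoints(np.array(uv,np.float64).reshape(-1,1,2),K,d)[:,0]
    D=np.c_[p,np.ones(len(p))]@R; C=-R.T@t
    return C[:2]+D[:,:2]*((z-C[2])/D[:,2])[:,None]
def proj(n,P):
    K,d,r,t=cam(n); return cv2.projectPoints(np.array(P,float).reshape(-1,3),r,t,K,d)[0][:,0]
def mask(img,kind):
    h,s,v=[a.astype(int) for a in cv2.split(cv2.cvtColor(img,cv2.COLOR_RGB2HSV))]
    if kind=="yellow": m=(h>20)&(h<36)&(s>130)&(v>150)
    elif kind=="pale": m=(h>12)&(h<36)&(s<150)&(v>110)
    else: m=(v<62)|((h>8)&(h<40)&(s>40))   # black or gold
    return m.astype(np.uint8)*255
def blob(n,img,kind,xy,z,rad=0.1):
    """largest contour near xy -> contour points on plane z (mm-exact rect)"""
    m=mask(img,kind)
    roi=np.zeros_like(m)
    a=np.linspace(0,2*np.pi,40); pts=proj(n,np.c_[xy[0]+rad*np.cos(a),xy[1]+rad*np.sin(a),0*a+z])
    cv2.fillPoly(roi,[pts.astype(np.int32)],255)
    m=cv2.morphologyEx(m&roi,cv2.MORPH_CLOSE,np.ones((3,3)))
    cs=cv2.findContours(m,cv2.RETR_EXTERNAL,cv2.CHAIN_APPROX_NONE)[0]
    c=max(cs,key=cv2.contourArea)
    return c,unproj(n,c[:,0],z)
def rect(P):
    (cx,cy),(w,h),a=cv2.minAreaRect((P*1000).astype(np.float32))
    if h>w: w,h,a=h,w,a+90
    a=(a+90)%180-90
    return round(cx,1),round(cy,1),round(w,1),round(h,1),round(a,1)
E
python3 - <<'E'
from h import *
T=robot.grab_frame("top");S=robot.grab_frame("scene")
seed={"wide":((358,240),"yellow",.008,.1),"narrow":((357,202),"yellow",.008,.1),"round":((312,240),"yellow",.008,.055),"square":((312,202),"yellow",.008,.05),
"rest":((435,213),"black",.012,.09),"weight":((429,291),"black",.009,.09),"pot":((223,197),"black",.05,.075),"small":((258,209),"black",.03,.04),"box":((246,293),"black",.019,.05),
"palerest":((499,260),"pale",.012,.09),"palepot":((163,257),"pale",.05,.08)}
O={"top":T.copy(),"scene":S.copy()}
for k,(uv,kind,z,rad) in seed.items():
    xy=unproj("top",[uv],z)[0]
    for n,I in (("top",T),("scene",S)):
        c,P=blob(n,I,kind,xy,z,rad); print(k,n,rect(P)); cv2.drawContours(O[n],[c],-1,(255,0,255),1)
a=cv2.resize(O["top"][150:340,140:530],(800,390),interpolation=cv2.INTER_NEAREST)
cv2.imwrite("pics/o_top.png",a[:,:,::-1])
cv2.imwrite("pics/o_scene.png",cv2.resize(O["scene"][90:390,90:550],(800,522),interpolation=cv2.INTER_NEAREST)[:,:,::-1])
E
```

```text
wide top (529.8, -64.0, 152.7, 73.8, -89.8)
wide scene (527.7, -63.7, 150.4, 74.7, -89.3)
narrow top (638.2, -62.6, 151.0, 40.2, -89.8)
narrow scene (636.3, -61.8, 150.4, 43.6, -89.4)
round top (527.9, 67.7, 76.7, 70.9, 0.3)
round scene (522.5, 67.4, 71.6, 70.3, 61.6)
square top (636.5, 68.5, 54.8, 54.3, 0.3)
square scene (632.3, 68.5, 53.8, 50.1, 0.9)
rest top (603.2, -290.1, 138.5, 39.7, 7.9)
rest scene (593.9, -283.8, 162.0, 58.7, 7.8)
weight top (382.4, -259.9, 135.4, 26.3, -8.6)
weight scene (380.7, -259.1, 149.4, 26.4, -8.6)
pot top (636.5, 309.6, 83.1, 54.6, 56.6)
pot scene (633.9, 310.4, 128.5, 63.0, -48.1)
small top (611.3, 219.1, 57.9, 40.4, 54.7)
small scene (608.5, 216.6, 80.0, 46.3, -46.1)
box top (378.0, 250.8, 43.5, 38.1, -70.7)
box scene (377.5, 252.0, 64.8, 56.1, -71.1)
palerest top (474.2, -462.4, 145.0, 63.3, -7.9)
palerest scene (469.5, -463.7, 153.4, 60.2, -8.1)
palepot top (477.8, 472.5, 93.4, 61.0, -89.6)
palepot scene (472.7, 471.3, 148.5, 62.8, -49.7)
```

View pics/o_top.png

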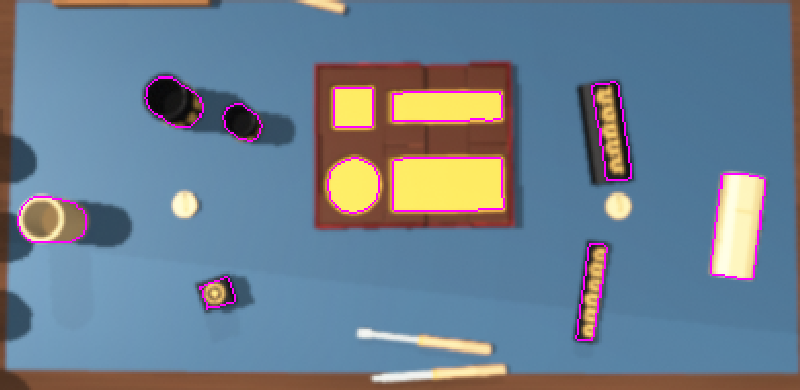

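View pics/o_scene.png

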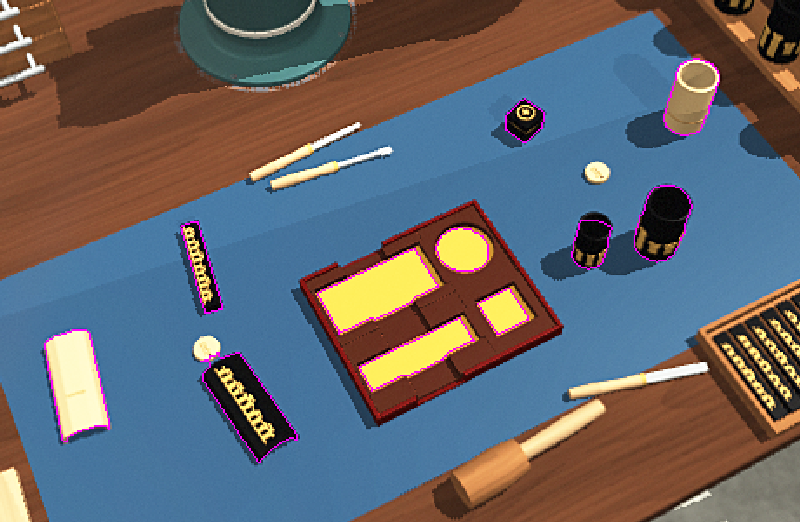

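The outlines fit every piece except the black rest. In the top view its grey flank at (590,130) in the crop is missed, so I'll re-measure it with a wider mask. The large pot is confirmed as the target, since the small one at (241,122) in the crop is clearly smaller. The bays agree with the given sizes: rows 108 mm apart, columns about 131 mm.

```bash
cat > arm.py <<'E'
from h import *
def R(phi):
    y=np.array([np.cos(phi),np.sin(phi),0]);z=np.array([0,0,-1.]);return np.c_[np.cross(y,z),y,z]
BAY={"wide":(.5295,-.0635),"narrow":(.638,-.0625),"round":(.528,.068),"square":(.6365,.0685)}
def choose(g,gphi,p,pphi,z):
    best=None
    for k in (0,1):
        for s in (0,1):
            a=robot.ik([*g,z],R(gphi+k*np.pi)); b=robot.ik([*p,z],R(pphi+s*np.pi))
            if a is None or b is None: continue
            c=(max(abs(a[6]),abs(b[6]))>2.6)*10+np.abs(np.array(a)-b).max()+np.abs(np.array(a)-robot.get_state()["qpos"]).max()
            if best is None or c<best[0]: best=(c,gphi+k*np.pi,pphi+s*np.pi,np.round(a,2),np.round(b,2))
    return best
def st(msg):
    s=robot.get_state(); print(msg,"t%.1f"%s["time"],"ee",np.round(s["ee_pos"],4),"op %.4f"%s["opening"],"gf %.1f"%s["grasp_force"],"F",np.round(s["force"],1))
def pick(g,phi,h,hi,opening=.094):
    robot.gripper_to(opening)
    robot.move_ptp([*g,hi],R(phi))
    robot.move_linear([*g,h+.03],.2)
    print("touch",robot.move_linear([*g,h],.06,threshold=8))
    robot.gripper_to(0.0); st("gripped")
    robot.move_linear([*g,hi],.15); st("lifted")
def place(p,phi,h,hi,rel):
    robot.move_ptp([*p,hi],R(phi))
    robot.move_linear([*p,h+.02],.15)
    robot.pause(.2)
    print("touch",robot.move_linear([*p,h-.001],.03,threshold=5)); st("down")
    robot.gripper_to(rel); st("released")
    robot.move_linear([*p,hi],.2)
E
python3 - <<'E'
from arm import *
import h
T=robot.grab_frame("top");S=robot.grab_frame("scene")
def m2(img,kind):
    hh,s,v=[a.astype(int) for a in cv2.split(cv2.cvtColor(img,cv2.COLOR_RGB2HSV))]
    return ((v<62)|((v<110)&(s<90))|((hh>8)&(hh<40)&(s>40))).astype(np.uint8)*255
h.mask=m2
for n,I in (("top",T),("scene",S)):
    print(n,"rest",rect(blob(n,I,"k",(.600,-.285),.012,.076)[1]),"box",rect(blob(n,I,"k",(.378,.2515),.019,.05)[1]),"weight",rect(blob(n,I,"k",(.381,-.2595),.009,.085)[1]))
r=np.deg2rad
for nm,g,gp,b,pp in (("weight",(.3815,-.2595),r(81.4),"narrow",0),("rest",(.600,-.285),r(97.9),"wide",0),("box",(.378,.2512),r(19),"square",0),("pot",(.635,.310),0.,"round",0)):
    print(nm,choose(g,gp,BAY[b],pp,.2))
E
```

```text
top rest (602.5, -281.2, 140.9, 57.5, 7.9) box (379.1, 252.2, 47.2, 40.7, -71.3) weight (382.1, -261.1, 136.5, 28.7, -8.6)
scene rest (597.9, -283.2, 146.4, 58.7, 7.8) box (377.5, 252.0, 64.8, 56.1, -71.1) weight (380.7, -259.1, 149.4, 26.4, -8.6)
weight (np.float64(2.3826884984255665), np.float64(4.562290664713178), 0.0, array([-0.41,  0.27,  1.09,  2.06, -0.29,  0.98, -0.89]), array([-0.48,  0.57,  0.76,  1.61, -0.43,  1.13,  0.39]))
rest (np.float64(2.261895061077777), np.float64(4.850269991292242), 0.0, array([-0.16,  0.65,  0.84,  1.55, -0.51,  1.17, -0.65]), array([-0.66,  0.4 ,  0.91,  1.89, -0.36,  1.03,  0.4 ]))
box (np.float64(0.8881459274293373), np.float64(0.33161255787892263), 0.0, array([-1.01,  0.14,  0.39,  2.06, -0.07,  0.95, -0.26]), array([-0.64,  0.55,  0.7 ,  1.62, -0.38,  1.11,  0.15]))
pot (np.float64(1.0558731975021582), 0.0, 0.0, array([-0.78,  0.62,  0.45,  1.42, -0.28,  1.16, -0.3 ]), array([-0.71,  0.32,  0.64,  1.89, -0.23,  1.  ,  0.02]))
```

```bash
python3 - <<'E'
from arm import *
g=(.3815,-.2598)
c=choose(g,np.deg2rad(81.4),BAY["narrow"],0,.2)
pick(g,c[1],.021,.16,.07)
place(BAY["narrow"],c[2],.029,.16,.045)
I=robot.grab_frame("top"); cv2.imwrite("pics/a.png",cv2.resize(I[150:340,240:530],(800,524))[:,:,::-1])
E
```

```text
touch False
gripped t6.1 ee [ 0.3815 -0.2598  0.021 ] op 0.0254 gf 30.0 F [-0.4  0.4  2. ]
lifted t7.2 ee [ 0.3812 -0.2595  0.1594] op 0.0256 gf 30.0 F [-0.4 -0.2 -2.8]
touch True
down t10.1 ee [ 0.6377 -0.0625  0.0289] op 0.0259 gf 30.0 F [-0.9  0.7  6.5]
released t10.7 ee [ 0.6372 -0.0624  0.0286] op 0.0448 gf 0.0 F [ 0.  -1.  -0.6]
```

View pics/a.png

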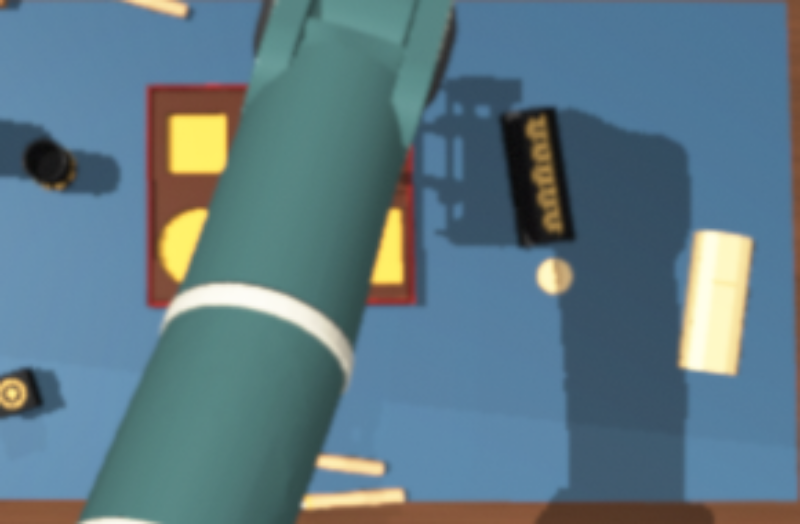

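The arm hides the case in this view. The bar touched down at exactly the expected height, and the rest hasn't moved (crop pixel (538,177)). On to the rest.

```bash
python3 - <<'E'
from arm import *
g=(.600,-.2825)
c=choose(g,np.deg2rad(97.9),BAY["wide"],0,.2)
pick(g,c[1],.021,.16,.09)
place(BAY["wide"],c[2],.029,.16,.076)
g=(.3785,.252)
c=choose(g,np.deg2rad(18.8),BAY["square"],0,.2)
robot.gripper_to(.08); robot.move_ptp([*g,.18],R(c[1]))
for n in("top","scene"):
    I=robot.grab_frame(n); cv2.imwrite(f"pics/b{n}.png",I[:,:,::-1])
    st(n)
t=cv2.imread("pics/btop.png")[150:340,140:530]; s=cv2.imread("pics/bscene.png")[90:390,90:550]
cv2.imwrite("pics/b.png",np.vstack([cv2.resize(t,(500,244)),cv2.resize(s,(500,326))]))
E
```

```text
touch True
gripped t15.1 ee [ 0.5995 -0.2824  0.0194] op 0.0582 gf 30.7 F [-0.6 -1.5  5.6]
lifted t16.2 ee [ 0.5997 -0.2822  0.159 ] op 0.0577 gf 30.0 F [-0.1  0.2 -1.5]
touch False
down t19.1 ee [ 0.5296 -0.0635  0.0281] op 0.0577 gf 30.0 F [ 0.1 -0.1 -1. ]
released t19.6 ee [ 0.5295 -0.0635  0.0281] op 0.0755 gf 0.0 F [-0.1 -0.3  0.7]
top t22.1 ee [0.3793 0.2511 0.18  ] op 0.0797 gf 0.0 F [-0.3 -1.1  1.2]
scene t22.1 ee [0.3793 0.2511 0.18  ] op 0.0801 gf 0.0 F [ 0.2  0.2 -0.5]
```

View pics/b.png

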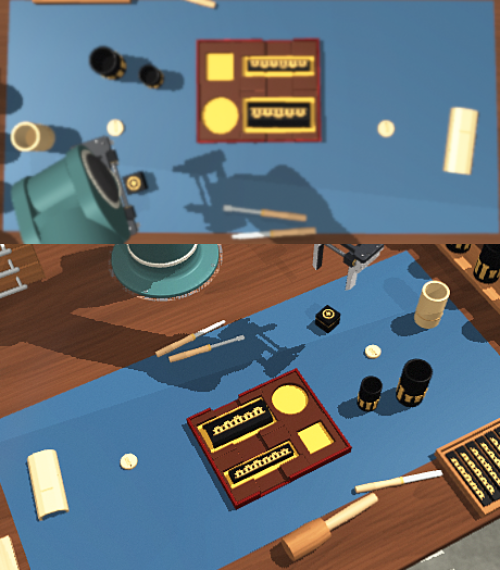

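Both long pieces lie in their bays: top crop (278,66) and (278,113). The pale pieces are untouched. Next come the seal box and then the pot.

```bash
python3 - <<'E'
from arm import *
g=(.3785,.252)
c=choose(g,np.deg2rad(18.8),BAY["square"],0,.2)
pick(g,c[1],.035,.16,.08)
place(BAY["square"],c[2],.043,.18,.058)
g=(.635,.310)
c=choose(g,0.,BAY["round"],0,.22)
pick(g,c[1],.075,.22,.09)
place(BAY["round"],c[2],.083,.22,.078)
robot.move_ptp([.40,.30,.28],R(c[2]))
for n in("top","scene"):
    I=robot.grab_frame(n); cv2.imwrite(f"pics/c{n}.png",I[:,:,::-1])
    st(n)
t=cv2.imread("pics/ctop.png")[150:340,140:530]; s=cv2.imread("pics/cscene.png")[90:390,90:550]
cv2.imwrite("pics/c.png",np.vstack([cv2.resize(t,(500,244)),cv2.resize(s,(500,326))]))
I=cv2.imread("pics/ctop.png")[:,:,::-1].copy()
print("palerest",rect(blob("top",I,"pale",(.474,-.462),.012,.09)[1]),"palepot",rect(blob("top",I,"pale",(.478,.4725),.05,.08)[1]))
E
```

```text
touch False
gripped t24.5 ee [0.3785 0.252  0.035 ] op 0.0420 gf 30.0 F [-0.4  0.5  1.8]
lifted t25.5 ee [0.3781 0.2517 0.1593] op 0.0419 gf 30.0 F [-0.2 -0.2 -1.5]
touch True
down t28.5 ee [0.6362 0.0685 0.043 ] op 0.0420 gf 30.0 F [-1.6  0.8  6.9]
released t29.0 ee [0.6358 0.0685 0.0426] op 0.0577 gf 0.0 F [-0.6 -0.   0.6]
touch False
gripped t33.4 ee [0.6351 0.3101 0.0752] op 0.0603 gf 30.0 F [0.5 0.3 1.7]
lifted t34.5 ee [0.6346 0.3099 0.2189] op 0.0600 gf 30.0 F [-0.3 -0.  -2.5]
touch True
down t37.3 ee [0.5279 0.068  0.0829] op 0.0602 gf 30.0 F [0.6 0.6 4.5]
released t37.8 ee [0.5274 0.068  0.0827] op 0.0779 gf 0.0 F [ 1.1  0.2 -0.4]
top t39.8 ee [0.4008 0.2987 0.2796] op 0.0779 gf 0.0 F [0.5 0.6 0.2]
scene t39.8 ee [0.4008 0.2987 0.2797] op 0.0777 gf 0.0 F [0.8 0.2 0.1]
palerest (474.2, -462.4, 145.0, 63.3, -7.9) palepot (454.3, 480.4, 108.5, 42.4, 1.5)
```

View pics/c.png

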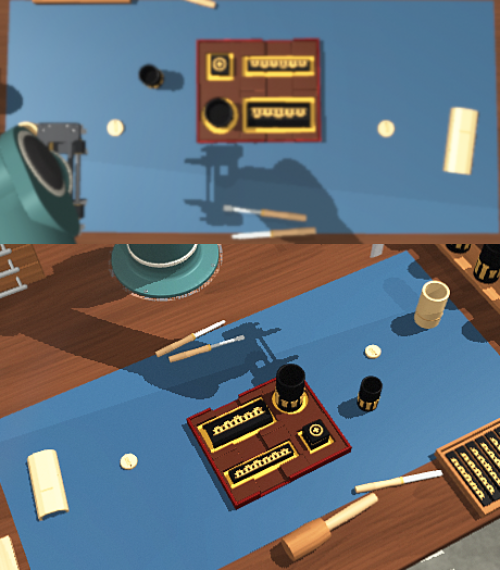

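All four black pieces sit centred and level in their bays. In the scene crop the rest is at (237,422), the bar at (262,462), the pot at (290,388) and the box at (317,436). Both pale pieces are in their original places. In the top view the pale pot is only hidden by the arm. Signing off.

```bash
python3 -c "
from rig import robot
robot.pause(.5); print(robot.sign_off())"
```

```text
the job is handed in; nothing more can be done
None
```

The job is handed in at about 40 s on the robot clock: all four black pieces are set down in their bays and both pale look-alikes are where they started, but the hand-in returned no verdict.

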